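Match the inner pressure dial to the outer ring

TASK

Two grey tyre-inflation units stand on the steel counter, each with a bar knob (rear tyre) rising from the middle of a black ring (front tyre). On the unit with the yellow knob, turn the yellow knob so that its black line points at the white mark on the black ring around it, so that both tyres get the same pressure; leave the black ring set as it is. Then let go; do not touch the unit with the blue knob or knock the glass jar.

Things in the scene. Friction and masses are not known exactly. Their poses are not given: they have to be found in the camera images.
- yellow_knob (a point): Yellow inner bar knob on a vertical axis: bar 36 long, 14 wide, 34 high on a round foot 33 wide, 8 high (mm). Point on the axis, 100 above the counter: 16 below the flat top, 24 above the ring's top. x: along the bar to the end with the black line (middle of top to that end); z up. Turns both ways, stays put (0.04 N m). Starts 30-85 deg counter-clockwise of the ring's mark. Fixed grey box below: 140x140, 60 high.
- yellow_mark (a point): Middle of the white radial mark (11 x 6 mm) on top of the black outer ring knob around the yellow knob, 26 mm from the common axis, 76 mm above the counter; x points radially outwards. The ring is 66 mm across, 16 mm high, and turns easily (0.08 N m) if rubbed; it is not coupled to the yellow knob. Must stay as found.
- blue_unit: The other unit, a bystander: same grey box 140 by 140 mm and 60 mm high, black ring and bar knob, whose top is 116 mm above the counter, but the bar knob is blue. Bolted down. Origin at the centre of its underside, on the counter; z up, x and y along its sides.
- jar_center (a point): Glass jar with steel lid, 68 mm across, 100 mm high, standing loose on the counter beyond the units; point at its centre, 50 mm above the counter. A bystander.
There are look-alikes about, which are no part of the job. Of the things that look like the part that bears jar_center, the larger one is meant.

How it is judged:
By the outcome, as a careful person would: the job done as asked, in the order asked, and still so for the second after the job is handed in, with the robot touching nothing.
It also fails if it takes over 32 s, if anything falls off the work surface, if the arm or the gripper's body presses on something with over 40 N, if the wrist force passes 120 N, or if a joint passes its speed limit or range.

ROBOT

A 6-joint arm with a two-finger parallel gripper is mounted at the origin on the work surface. World frame = base frame: x ahead of the robot, y to its left, z up, the work surface at z = 0. Lengths are in mm, angles in rad, forces in N, time in s.
With the tool pointing down it reaches from about 325 to 900 mm from the base axis. Payload 3.5 kg.
Tool frame: the origin (TCP) lies between the finger pads; the fingertips stand 25 mm ahead of it and the grasp point (between the pads) lies 6 mm ahead of it; z points along the fingers, y is the line along which they close (so a half turn about z gives the same grasp; the last joint's range is limited). The gripper opens to 85 mm and grips with 20 to 120 N. Pads are 22 mm wide; open, the fingers measure 114 mm over their backs; the gripper's body (76 mm by 85 mm) begins 54 mm behind the grasp point. The pads swing forward as they close: fully open they stand 13 mm farther back than shut.
Start: joints at [1.106, 0.276, -0.026, 1.268, 0, 1.467], TCP at [221.23, 584.533, 256.313] pointing down, gripper open.
Joint ranges: [-3.12, 3.12], [-0.85, 1.88], [-1.08, 1.24], [-1.95, 2.15], [-1.57, 1.53], [-3.14, 3.14]. Speed limits (rad/s): [2.57, 2.57, 3.14, 3.14, 3.14, 3.14].

INTERFACE

Orientations are given as a unit quaternion [w, x, y, z].
In Python, from workcell import * gives the robot as it stands.
- The arm moves only by the tool drive_tool, never from a script. Its arguments are lists of equal length, an entry for each row: "linear": the shift along the tool's x, y, z each as a share of 0.6 m, from -1 to 1, a list of three; "delta_rot": the turn, a rotation vector about the tool's x, y, z each as a share of 180 degrees, from -1 to 1, a list of three; "gripper": the finger opening in mm, from 0 to 85.4. In form: {"linear": [[dx, dy, dz], ...], "delta_rot": [[ax, ay, az], ...], "gripper": [gripper, ...]}. A call has 1 to 12 rows; each row shifts and turns the commanded pose from where the row before left it, along the tool's axes as they then stand; what a row does not reach is not made up. A row lasts 1/12 s, in which the tool goes at most 41.7 mm and 7.16 degrees, less where a joint would pass 70% of its speed; a pose out of reach is approached as far as the arm can. A call with a number of a shift or a turn outside -1 to 1 is refused whole. A call with a gripper value outside its range is refused whole. The fingers move at their own pace and stop on an object; the grip force is fixed at half the most. Time passes only in rows, so rows that do not move let the fingers close. It gives the time, the measured TCP pose, the force, the opening and the grip force at its end, in the units of the state.
- get_obs(): the state, without advancing time (a new reading comes with each control period).
- read_camera(name): name is "side" or "top" or "wrist"; returns (picture, depth): 480x640x3 uint8, blue, green, red; 480x640 float32, mm along the optical axis (not along the pixel's ray), 0 where there is no reading.
- get_calibration(name): a dict with "intrinsics" (3x3 intrinsics, pixels), "rvec" (rotation vector, rad) and "tvec" (3), from world to camera coordinates, as OpenCV has them. Camera axes: x right, y down, z forward; pixel columns grow to the right and rows downward; lengths in mm; the calibration is good to about 2 mm. A picture is of the moment at which its call begins: read the wrist's pose just before it. get_calibration takes no time and is no camera call; for the wrist camera it gives the pose at the moment of the call.
- job_done(): hands the job in; it is judged then, once.
The state is a dict: "t": time; "joint_positions": joint angles; "dq": joint speeds; "effort": joint torques, N m; "ee_pos": TCP position; "tcp_rot": TCP orientation; "force": force on the tool from outside, world axes, zero at the start; "moment": the same for the moment, N m; "grip_width": finger opening in mm; "grasp_force": force on a finger pad.
Only numpy, scipy, OpenCV 4.12 (cv2) and the standard library are available. Lean on these libraries where they do the work, as an engineer would, in place of code of your own. Each camera call takes 0.05 s, during which the arm holds its last target. There are 200 camera calls.

## Working session

There is one attempt and no reset: what is moved stays moved. The work goes in short steps, Python scripts to look and compute and a tool call to move; the robot and the scene stay as the last step left them, time stands still between calls to the robot, and variables do not carry over. Pictures are saved under pics/ and viewed, at most 10 in all, crops included, and the job is handed in when it is done.

Besides the shell and the picture viewer there is one more tool, called after "Call:" by a JSON object that holds its "fn" and its "kwargs", one argument or row to a line. drive_tool: Moves the arm, as the interface text tells. Shift numbers are shares of 0.6 m and turn numbers shares of 180 degrees, none past 1 either way. Its arguments: {"type":"object","properties":{"linear":{"type":"array"},"delta_rot":{"type":"array"},"gripper":{"type":"array"}},"required":["linear","delta_rot","gripper"]}

```bash
mkdir -p pics; cat > h.py <<'E'
from workcell import *
import numpy as np, cv2
from scipy.spatial.transform import Rotation as R
def cam(n):
    c=get_calibration(n); p,d=read_camera(n)
    return p,d,np.array(c["intrinsics"],float),R.from_rotvec(np.ravel(c["rvec"])),np.ravel(c["tvec"]).astype(float)
def cloud(d,K,r,t):
    v,u=np.indices(d.shape); 
    c=np.stack([(u-K[0,2])/K[0,0]*d,(v-K[1,2])/K[1,1]*d,d],-1)
    return r.inv().apply((c-t).reshape(-1,3)).reshape(d.shape+(3,))
E
python3 - <<'E'
from h import *
o=get_obs();print(o["t"],o["ee_pos"],o["tcp_rot"],o["force"])
for n in ["top","side"]:
    p,d,K,r,t=cam(n);cv2.imwrite(f"pics/{n}.png",p);np.savez(f"{n}.npz",p=p,d=d,K=K,rv=r.as_rotvec(),t=t)
    print(n,r.inv().apply(-t),K[0,0])
E
```

```text
0.0 [220.90446702 583.87100737 255.13454135] [-3.10610508e-04  1.79920617e-01  9.83680489e-01 -1.08214525e-03] [-0.92464389  0.7440497   0.21049738]
top [569.90772975  -5.13185411 922.53650583] 435.2058715148784
side [348.67624267 773.54326707 617.44834877] 596.152477851565
```

View pics/top.png

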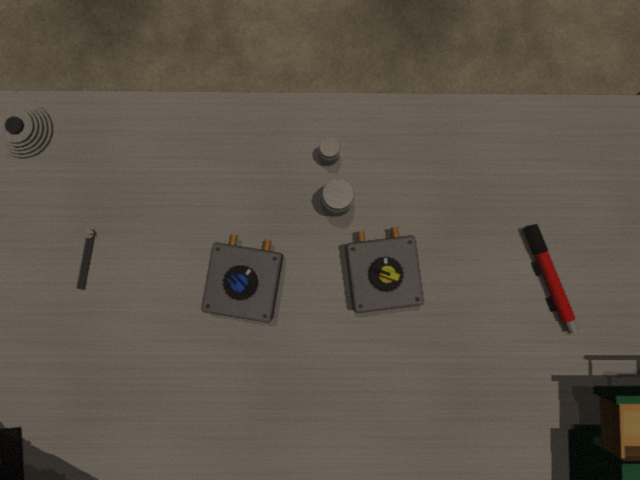

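View pics/side.png

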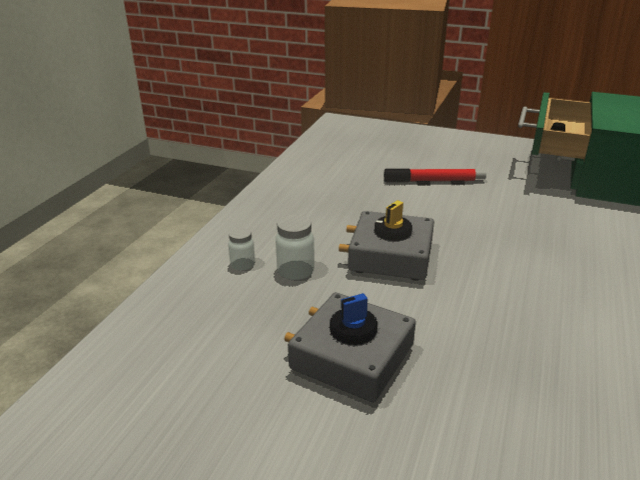

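The top view shows the yellow-knob unit at about (386,273) and the blue-knob unit at (240,282), so the yellow one is meant. There are two jars, at (338,196) and (329,150). The larger, at (338,196), is the bystander, and I will keep clear of both. I'll confirm in an enlarged crop and measure.

```bash
python3 - <<'E'
from h import *
z=np.load("top.npz");p,d,K,t=z["p"],z["d"],z["K"],z["t"];r=R.from_rotvec(z["rv"])
cv2.imwrite("pics/crop.png",cv2.resize(p[225:325,335:435],(600,600),interpolation=cv2.INTER_CUBIC))
X=cloud(d,K,r,t)
hsv=cv2.cvtColor(p,cv2.COLOR_BGR2HSV)
m=cv2.inRange(hsv,(20,120,60),(38,255,255))>0
m[:, :350]=0;m[:225]=0;m[325:]=0;m[:,435:]=0
q=X[m];print(len(q),q.mean(0),np.percentile(q[:,2],[5,50,95]))
# white mark
s=X[250:300,360:412];w=(hsv[250:300,360:412,1]<60)&(hsv[250:300,360:412,2]>110)
print(np.argwhere(w)+[250,360],s[w])
# ring: heights 70..82 
k=(s[...,2]>70)&(s[...,2]<84);g=s[k];print("ring",len(g),g.mean(0),(g.min(0)+g.max(0))/2)
f=s[s[...,2]>108];print("bar top",len(f),f.mean(0))
b=X[225:325,340:435];b=b[(b[...,2]>52)&(b[...,2]<66)];print(cv2.minAreaRect(b[:,:2].astype(np.float32)))
for c in[(338,196),(240,282)]:print(X[c[1],c[0]])
E
```

```text
231 [ 555.42995277 -141.7312205   100.07651805] [ 76.66670252 112.68551038 117.25553334]
[[259 385]
 [260 385]
 [261 385]
 [261 386]
 [262 385]
 [262 386]] [[ 584.85589117 -138.43477101   77.02988254]
 [ 582.89233163 -138.19696608   78.4373907 ]
 [ 580.96688943 -138.33357883   77.46986099]
 [ 580.95115768 -140.05377374   78.87868562]
 [ 579.03749975 -138.46903529   76.50946663]
 [ 579.03696904 -140.3690984    76.80565095]]
ring 698 [ 556.68969129 -137.89304387   76.16308481] [ 555.82609618 -140.09277728   77.05047721]
bar top 162 [ 557.21666873 -132.74100001  155.33877513]
((556.4962158203125, -139.88665771484375), (140.1749725341797, 140.3007354736328), 7.13416051864624)
[704.27435217 -46.01980589 100.37707238]
[541.22394387 136.70226974 109.34144351]
```

View pics/crop.png

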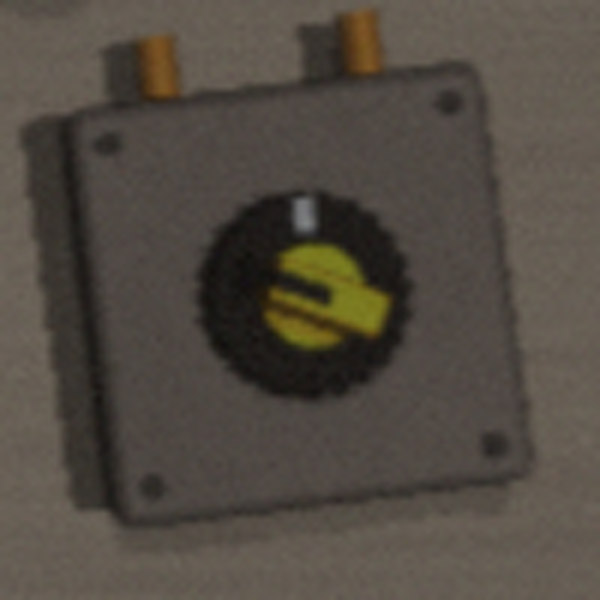

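The crop confirms the unit. The white mark at crop (305,214) points almost along +x. The black line on the yellow bar points left and slightly up from the axis, so the knob sits about 70° counter-clockwise of the mark. The axis is at about (556.3, -140). I'll move above it for a wrist view.

Call:
{"fn": "drive_tool", "kwargs": {
  "linear": [
    [-0.0395,-0.0388,-0.0017],
    [-0.0395,-0.0388,-0.0017],
    [-0.0395,-0.0388,-0.0017],
    [-0.0395,-0.0388,-0.0017],
    [-0.0395,-0.0388,-0.0017],
    [-0.0395,-0.0388,-0.0017],
    [-0.0395,-0.0388,-0.0017],
    [-0.0395,-0.0388,-0.0017],
    [-0.0395,-0.0388,-0.0017],
    [-0.0395,-0.0388,-0.0017],
    [-0.0395,-0.0388,-0.0017],
    [-0.0395,-0.0388,-0.0017]
  ],
  "delta_rot": [
    [0,0,0],
    [0,0,0],
    [0,0,0],
    [0,0,0],
    [0,0,0],
    [0,0,0],
    [0,0,0],
    [0,0,0],
    [0,0,0],
    [0,0,0],
    [0,0,0],
    [0,0,0]
  ],
  "gripper": [85,85,85,85,85,85,85,85,85,85,85,85]
}}

```text
t: 1.1
ee_pos: [388.3, 221.0, 268.3]
tcp_rot: [-0.0, 0.18, 0.984, -0.0]
force: [1.0, -0.1, -0.0]
grip_width: 84.8
grasp_force: 0.0
```

Call:
{"fn": "drive_tool", "kwargs": {
  "linear": [
    [-0.0395,-0.0388,-0.0017],
    [-0.0395,-0.0388,-0.0017],
    [-0.0395,-0.0388,-0.0017],
    [-0.0395,-0.0388,-0.0017],
    [-0.0395,-0.0388,-0.0017],
    [-0.0395,-0.0388,-0.0017],
    [-0.0395,-0.0388,-0.0017],
    [-0.0395,-0.0388,-0.0017],
    [-0.0395,-0.0388,-0.0017],
    [-0.0395,-0.0388,-0.0017],
    [-0.0395,-0.0388,-0.0017],
    [-0.0395,-0.0388,-0.0017]
  ],
  "delta_rot": [
    [0,0,0],
    [0,0,0],
    [0,0,0],
    [0,0,0],
    [0,0,0],
    [0,0,0],
    [0,0,0],
    [0,0,0],
    [0,0,0],
    [0,0,0],
    [0,0,0],
    [0,0,0]
  ],
  "gripper": [85,85,85,85,85,85,85,85,85,85,85,85]
}}

```text
t: 2.1
ee_pos: [555.5, -140.9, 280.3]
tcp_rot: [-0.001, 0.18, 0.984, 0.0]
force: [0.5, 0.5, 0.4]
grip_width: 84.8
grasp_force: 0.0
```

Call:
{"fn": "drive_tool", "kwargs": {
  "linear": [
    [0,0,0],
    [0,0,0],
    [0,0,0],
    [0,0,0],
    [0,0,0],
    [0,0,0],
    [0,0,0],
    [0,0,0],
    [0,0,0],
    [0,0,0],
    [0,0,0],
    [0,0,0]
  ],
  "delta_rot": [
    [0,0,-0.039],
    [0,0,-0.039],
    [0,0,-0.039],
    [0,0,-0.039],
    [0,0,-0.039],
    [0,0,-0.039],
    [0,0,-0.039],
    [0,0,-0.039],
    [0,0,-0.039],
    [0,0,-0.039],
    [0,0,-0.039],
    [0,0,-0.039]
  ],
  "gripper": [85,85,85,85,85,85,85,85,85,85,70,50]
}}

```text
t: 3.1
ee_pos: [555.0, -139.2, 280.1]
tcp_rot: [-0.0, -0.529, 0.849, 0.001]
force: [-0.3, -0.1, 0.1]
grip_width: 63.7
grasp_force: 0.0
```

```bash
python3 - <<'E'
from h import *
p,d,K,r,t=cam("wrist");cv2.imwrite("pics/w1.png",p);np.savez("w1.npz",p=p,d=d,K=K,rv=r.as_rotvec(),t=t)
c=r.inv().apply(-t);print(c,K[0,0],r.inv().apply([0,0,1]))
print(r.apply([556.3,-140,76])+t, cv2.projectPoints(np.array([[556.3,-140,76.],[556.3,-140,116]]),r.as_rotvec(),t,K,None)[0].ravel(), get_obs()["joint_positions"])
E
```

```text
[ 520.31506876 -210.70499744  397.48700256] 388.44416939014627 [ 0.13508482  0.27485145 -0.95194998]
[ -1.08448123 -22.94165411 330.33393583] [316.24907366 210.15338101 316.0662065  222.92043745] [-3.58676885e-01  1.72317944e-01 -1.06919256e-01  1.29280203e+00
 -1.80865315e-05 -1.47695543e+00]
```

View pics/w1.png

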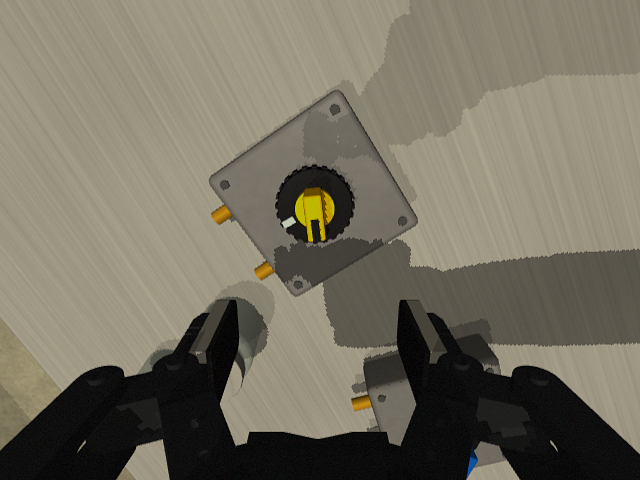

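The wrist view shows the yellow bar at (314,215) with its black line towards the bottom end at (316,232). The white mark is at (289,223), lower left. Next I'll measure both directions on their own height planes.

```bash
cat > m.py <<'E'
from h import *
def plane(uv,z,K,r,t):
    ray=r.inv().apply(np.c_[(uv[:,0]-K[0,2])/K[0,0],(uv[:,1]-K[1,2])/K[1,1],np.ones(len(uv))]);c=r.inv().apply(-t)
    return (c+ray*((z-c[2])/ray[:,2])[:,None])[:,:2]
def rect(p,z,K,r,t,c=(556,-140),h=45,s=0.15):
    # map: row down = -x, col right = -y
    w=np.array([[c[0]+h,c[1]+h],[c[0]+h,c[1]-h],[c[0]-h,c[1]-h],[c[0]-h,c[1]+h]]);n=int(2*h/s)
    uv=cv2.projectPoints(np.c_[w,np.full(4,z)].astype(float),r.as_rotvec(),t,K,None)[0].reshape(-1,2).astype(np.float32)
    H=cv2.getPerspectiveTransform(uv,np.float32([[0,0],[n,0],[n,n],[0,n]]));return cv2.warpPerspective(p,H,(n,n),flags=cv2.INTER_CUBIC)
def measure(p,d,K,r,t):
    X=cloud(d,K,r,t);hsv=cv2.cvtColor(p,cv2.COLOR_BGR2HSV)
    near=np.hypot(X[...,0]-556,X[...,1]+140)<40
    # mark
    w=near&(hsv[...,1]<60)&(hsv[...,2]>150)&(X[...,2]>70)&(X[...,2]<84)
    a=plane(np.argwhere(w)[:,::-1].astype(float),76,K,r,t);print("mark",w.sum(),a.mean(0))
    g=near&(X[...,2]>71)&(X[...,2]<82);cs=max(cv2.findContours(g.astype(np.uint8),0,1)[0],key=cv2.contourArea)
    rc=cv2.minEnclosingCircle(plane(cs[:,0].astype(float),76,K,r,t).astype(np.float32));print("ring",rc)
    tp=near&(X[...,2]>112)&(X[...,2]<122);b=plane(np.argwhere(tp)[:,::-1].astype(float),116,K,r,t).astype(np.float32)
    print("bar",tp.sum(),b.mean(0),cv2.minAreaRect(b))
    e=np.linalg.eigh(np.cov(b.T))[1][:,1];print("pca heading",np.degrees(np.arctan2(e[1],e[0])))
    k=tp&(hsv[...,2]<90);c=plane(np.argwhere(k)[:,::-1].astype(float),116,K,r,t);print("line",k.sum(),c.mean(0) if k.any() else 0)
E
python3 - <<'E'
from m import *
z=np.load("w1.npz");a=(z["p"],z["d"],z["K"],R.from_rotvec(z["rv"]),z["t"]);measure(*a)
cv2.imwrite("pics/r1.png",cv2.resize(np.hstack([rect(a[0],h,*a[2:],h=40) for h in(116,76)]),(800,400)))
E
```

```text
mark 86 [ 582.43801249 -141.07469903]
ring ((556.2293701171875, -143.76210021972656), 33.89088821411133)
bar 861 [ 556.07245 -143.97983] ((556.3023681640625, -143.43856811523438), (37.059688568115234, 13.844947814941406), 70.26985931396484)
pca heading 70.4453474014169
line 194 [ 559.09669633 -134.94637219]
```

View pics/r1.png

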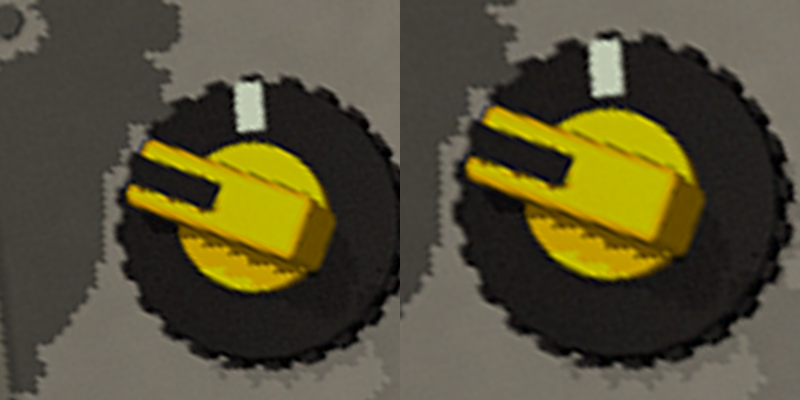

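```bash
python3 - <<'E'
from m import *
for n in("side","top"):
    z=np.load(n+".npz");print(n);measure(z["p"],z["d"],z["K"],R.from_rotvec(z["rv"]),z["t"])
print(get_obs()["ee_pos"],R.from_quat(get_obs()["tcp_rot"],scalar_first=True).as_matrix().round(4))
E
```

```text
side
mark 6 [ 582.21669858 -139.7156474 ]
ring ((554.6937255859375, -135.02317810058594), 35.077518463134766)
bar 92 [ 554.94775 -135.69246] ((554.764892578125, -135.6571807861328), (39.87274169921875, 16.268203735351562), 68.18807983398438)
pca heading 72.4193515160804
line 22 [ 560.30470937 -128.81746221]
top
mark 0 [nan nan]
ring ((556.5302734375, -139.36183166503906), 34.0662841796875)
bar 148 [ 556.4109  -139.85118] ((556.5829467773438, -139.57406616210938), (36.15671920776367, 13.920234680175781), 70.10761260986328)
pca heading 70.57249959816683
line 50 [ 558.32171528 -132.81966391]
[ 555.04100887 -139.20253927  280.16089307] [[-4.372e-01 -8.993e-01 -1.200e-03]
 [-8.993e-01  4.372e-01  4.000e-04]
 [ 1.000e-04  1.200e-03 -1.000e+00]]m.py:15: RuntimeWarning: Mean of empty slice.
  a=plane(np.argwhere(w)[:,::-1].astype(float),76,K,r,t);print("mark",w.sum(),a.mean(0))
  ret = um.true_divide(
```

Call:
{"fn": "drive_tool", "kwargs": {
  "linear": [
    [0.0017,-0.0034,0],
    [0,0,0.02],
    [0,0,0.03],
    [0,0,0.035],
    [0,0,0.035],
    [0,0,0.035],
    [0,0,0.03],
    [0,0,0.025],
    [0,0,0.015],
    [0,0,0.01],
    [0,0,0],
    [0,0,0]
  ],
  "delta_rot": [
    [0,0,0],
    [0,0,-0.035],
    [0,0,0],
    [0,0,0],
    [0,0,0],
    [0,0,0],
    [0,0,0],
    [0,0,0],
    [0,0,0],
    [0,0,0],
    [0,0,0],
    [0,0,0]
  ],
  "gripper": [50,50,50,50,50,50,50,50,50,50,50,50]
}}

```text
t: 4.15
ee_pos: [557.1, -141.3, 140.1]
tcp_rot: [0.0, -0.572, 0.82, -0.0]
force: [0.5, 0.2, 1.2]
grip_width: 50.2
grasp_force: 0.0
```

```bash
python3 - <<'E'
from m import *
a=cam("wrist");measure(*a);cv2.imwrite("pics/w2.png",a[0])
o=get_obs();M=R.from_quat(o["tcp_rot"],scalar_first=True).as_matrix();print(o["ee_pos"],M.round(4),o["force"],o["grip_width"])
E
```

```text
mark 25 [ 583.03690144 -141.23900507]
ring ((555.7738037109375, -144.5340576171875), 33.78343200683594)
bar 2887 [ 555.7328  -144.44995] ((555.2684326171875, -143.66983032226562), (37.72529983520508, 58.358943939208984), 69.83271026611328)
pca heading 70.75014952906638
line 772 [ 558.67542052 -136.25101349]
[ 557.53943658 -141.48409739  140.68482165] [[-3.458e-01 -9.383e-01  1.500e-03]
 [-9.383e-01  3.458e-01 -6.000e-04]
 [ 0.000e+00 -1.600e-03 -1.000e+00]] [-0.07470203 -0.03238938  1.14530788] 50.17717304340843
```

View pics/w2.png

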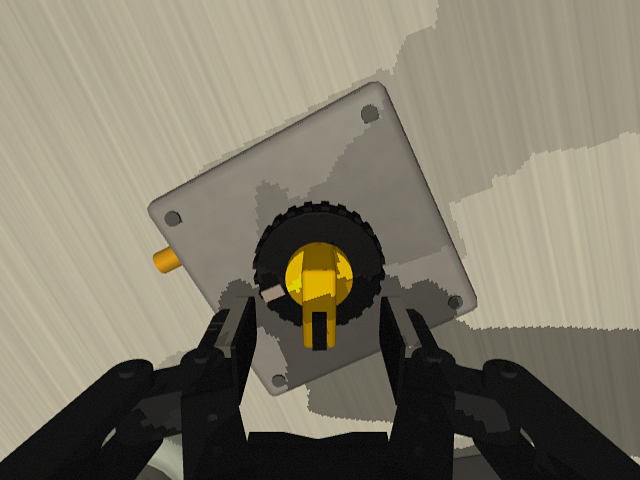

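The bar at (319,300) is centred between the fingers at about (250,320) and (388,320), and the mark shows at (272,292). I'll descend and close.

Call:
{"fn": "drive_tool", "kwargs": {
  "linear": [
    [0.0013,0.0007,0.01],
    [0,0,0.014],
    [0,0,0.012],
    [0,0,0.008],
    [0,0,0],
    [0,0,0],
    [0,0,0],
    [0,0,0],
    [0,0,0],
    [0,0,0]
  ],
  "delta_rot": [
    [0,0,0],
    [0,0,0],
    [0,0,0],
    [0,0,0],
    [0,0,0],
    [0,0,0],
    [0,0,0],
    [0,0,0],
    [0,0,0],
    [0,0,0]
  ],
  "gripper": [50,50,50,50,40,30,24,20,18,16]
}}

```text
t: 5.03
ee_pos: [556.4, -141.8, 113.7]
tcp_rot: [0.0, -0.572, 0.82, -0.0]
force: [-0.5, -0.3, 0.7]
grip_width: 15.8
grasp_force: 0.0
```

Call:
{"fn": "drive_tool", "kwargs": {
  "linear": [
    [0,0,0],
    [0,0,0],
    [0,0,0],
    [0,0,0],
    [0,0,0],
    [0,0,0]
  ],
  "delta_rot": [
    [0,0,0],
    [0,0,0],
    [0,0,0],
    [0,0,0],
    [0,0,0],
    [0,0,0]
  ],
  "gripper": [14,12,10,8,8,8]
}}

```text
t: 5.53
ee_pos: [556.4, -141.8, 113.8]
tcp_rot: [0.0, -0.572, 0.82, -0.0]
force: [-1.3, 0.5, 4.3]
grip_width: 13.1
grasp_force: 60.0
```

Call:
{"fn": "drive_tool", "kwargs": {
  "linear": [
    [0,0,0],
    [0,0,0],
    [0,0,0],
    [0,0,0],
    [0,0,0],
    [0,0,0]
  ],
  "delta_rot": [
    [0,0,0.02],
    [0,0,0.02],
    [0,0,0.02],
    [0,0,0.02],
    [0,0,0.02],
    [0,0,0.02]
  ],
  "gripper": [8,8,8,8,8,8]
}}

```text
t: 6.03
ee_pos: [556.5, -141.9, 113.9]
tcp_rot: [0.0, -0.407, 0.913, -0.0]
force: [-0.9, 0.2, 4.0]
grip_width: 12.7
grasp_force: 60.1
```

Call:
{"fn": "drive_tool", "kwargs": {
  "linear": [
    [0,0,0],
    [0,0,0],
    [0,0,0],
    [0,0,0],
    [0,0,0],
    [0,0,0],
    [0,0,0],
    [0,0,0],
    [0,0,0],
    [0,0,0],
    [0,0,0],
    [0,0,0]
  ],
  "delta_rot": [
    [0,0,0.02],
    [0,0,0.02],
    [0,0,0.02],
    [0,0,0.02],
    [0,0,0.02],
    [0,0,0.02],
    [0,0,0.02],
    [0,0,0.02],
    [0,0,0.02],
    [0,0,0.02],
    [0,0,0.02],
    [0,0,0.02]
  ],
  "gripper": [8,8,8,8,8,8,8,8,8,8,8,8]
}}

```text
t: 7.03
ee_pos: [556.6, -142.1, 113.9]
tcp_rot: [0.0, -0.042, 0.999, -0.0]
force: [-0.9, -0.5, 3.9]
grip_width: 13.0
grasp_force: 60.0
```

```bash
python3 - <<'E'
from m import *
o=get_obs();M=R.from_quat(o["tcp_rot"],scalar_first=True).as_matrix();print(o["ee_pos"],np.degrees(np.arctan2(M[1,1],M[0,1]))-90,o["force"],o["moment"],o["grip_width"])
a=cam("wrist");measure(*a)
E
```

```text
[ 556.61710114 -142.11095272  113.86685903] 4.828907444424402 [-0.90407579 -0.54352724  3.91824628] [-0.04599608  0.17275135  0.05711727] 13.02602263106589
mark 0 [nan nan]
ring ((554.51611328125, -143.4038543701172), 33.712833404541016)
bar 4793 [ 552.8607  -143.51219] ((553.3273315429688, -141.88296508789062), (35.47053909301758, 35.50611114501953), 43.811649322509766)
pca heading -174.6138482072984
line 2002 [ 555.18432225 -143.32445627]m.py:15: RuntimeWarning: Mean of empty slice.
  a=plane(np.argwhere(w)[:,::-1].astype(float),76,K,r,t);print("mark",w.sum(),a.mean(0))
  ret = um.true_divide(
```

Call:
{"fn": "drive_tool", "kwargs": {
  "linear": [
    [0,0,0],
    [0,0,0],
    [0,0,0],
    [0,0,0],
    [0,0,0],
    [0,0,-0.02],
    [0,0,-0.03],
    [0,0,-0.04],
    [0,0,-0.05],
    [0,0,-0.05],
    [0,0,-0.05],
    [0,0,-0.03]
  ],
  "delta_rot": [
    [0,0,0],
    [0,0,0],
    [0,0,0],
    [0,0,0],
    [0,0,0],
    [0,0,0],
    [0,0,0],
    [0,0,0],
    [0,0,0],
    [0,0,0],
    [0,0,0],
    [0,0,0]
  ],
  "gripper": [16,22,30,40,50,50,50,50,50,50,50,50]
}}

```text
t: 8.08
ee_pos: [557.4, -142.2, 280.3]
tcp_rot: [0.003, -0.044, 0.999, -0.001]
force: [0.4, -0.4, -0.3]
grip_width: 49.8
grasp_force: 0.0
```

```bash
python3 - <<'E'
from m import *
o=get_obs();print(o["t"],o["ee_pos"],o["grip_width"])
a=cam("wrist");measure(*a)
cv2.imwrite("pics/r2.png",cv2.resize(np.hstack([rect(a[0],h,*a[2:],c=(556,-143),h=40) for h in(116,76)]),(800,400)))
E
```

```text
8.0833 [ 557.39527927 -142.19597822  280.28237064] 49.75527872160674
mark 0 [nan nan]
ring ((555.95849609375, -143.36041259765625), 33.85225296020508)
bar 875 [ 555.71783 -143.4456 ] ((556.2277221679688, -143.55650329589844), (36.60478210449219, 13.635699272155762), 5.487915515899658)
pca heading -174.52557198906945
line 209 [ 565.42969699 -142.0680049 ]m.py:15: RuntimeWarning: Mean of empty slice.
  a=plane(np.argwhere(w)[:,::-1].astype(float),76,K,r,t);print("mark",w.sum(),a.mean(0))
  ret = um.true_divide(
```

View pics/r2.png

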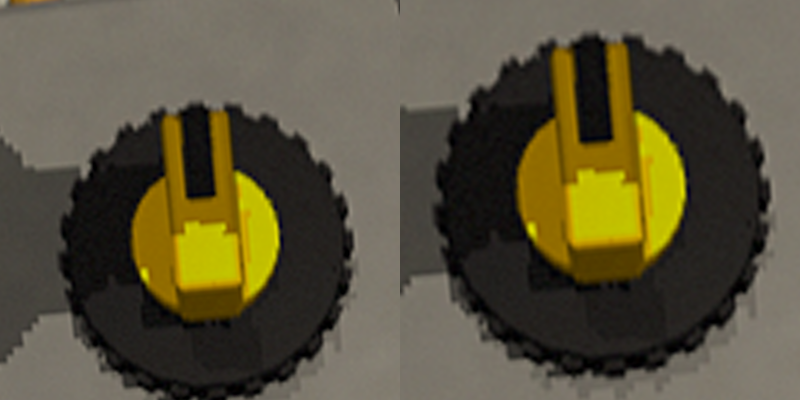

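The knob's line now points up the image, and the bar heading is 5.5°. The bar hides the mark from this viewpoint, so I'll rotate the wrist back to see both.

Call:
{"fn": "drive_tool", "kwargs": {
  "linear": [
    [0,0,0],
    [0,0,0],
    [0,0,0],
    [0,0,0],
    [0,0,0],
    [0,0,0],
    [0,0,0],
    [0,0,0],
    [0,0,0],
    [0,0,0],
    [0,0,0]
  ],
  "delta_rot": [
    [0,0,-0.036],
    [0,0,-0.036],
    [0,0,-0.036],
    [0,0,-0.036],
    [0,0,-0.036],
    [0,0,-0.036],
    [0,0,-0.036],
    [0,0,-0.036],
    [0,0,-0.036],
    [0,0,-0.036],
    [0,0,0]
  ],
  "gripper": [60,70,85,85,85,85,85,85,85,85,85]
}}

```text
t: 9.05
ee_pos: [556.0, -141.7, 276.0]
tcp_rot: [0.0, -0.573, 0.82, -0.0]
force: [-0.1, 0.4, -0.7]
grip_width: 84.8
grasp_force: 0.0
```

```bash
python3 - <<'E'
from m import *
a=cam("wrist");measure(*a)
print("averaging"); 
for _ in range(2): measure(*cam("wrist"))
cv2.imwrite("pics/r3.png",cv2.resize(np.hstack([rect(a[0],h,*a[2:],c=(556,-143),h=40) for h in(116,76)]),(800,400)))
b=cam("top");cv2.imwrite("pics/top2.png",b[0])
E
```

```text
mark 72 [ 583.38722563 -141.18131954]
ring ((556.1638793945312, -143.8571319580078), 33.86667251586914)
bar 892 [ 556.2397  -143.91362] ((556.3790893554688, -143.9132080078125), (36.121192932128906, 14.377551078796387), 5.1905388832092285)
pca heading -174.52170272133864
line 197 [ 565.19774725 -142.28600941]
averaging
mark 72 [ 583.5663052  -141.14817197]
ring ((556.2537231445312, -143.90219116210938), 33.8603630065918)
bar 896 [ 556.16644 -143.94179] ((556.4039916992188, -143.9795379638672), (36.11781692504883, 14.555609703063965), 5.127511501312256)
pca heading -174.70789666334056
line 196 [ 565.35278899 -142.37222876]
mark 72 [ 583.56143891 -141.19380924]
ring ((556.236572265625, -143.8223876953125), 33.83585739135742)
bar 893 [ 556.1816  -143.93242] ((556.3935546875, -143.87586975097656), (36.10669708251953, 14.295663833618164), 5.097962856292725)
pca heading -174.6380312780092
line 195 [ 565.31837696 -142.39692055]
```

View pics/r3.png

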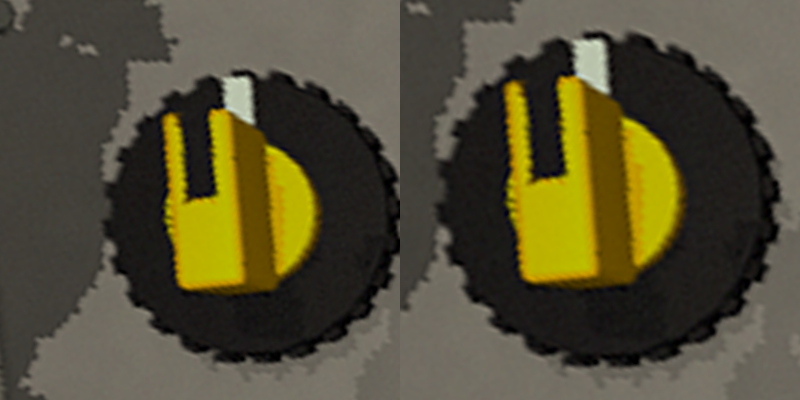

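The bar heading is about 5.3° and the mark about 5.6°. The ring mark has not moved: it was 5.7° before the turn. The gripper is clear, so I'll hand in.

```bash
python3 -c "
from workcell import *
print(job_done())"
```

```text
the job is handed in; nothing more can be done
None
```

I turned the yellow knob so its black line points at the white mark, to within about 1° by the wrist camera. The ring stayed as found, I kept clear of the blue unit and the jars, and the gripper was clear when I handed in.

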